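# Shut down the polishing unit

## Robot

A 7-joint arm with a two-finger parallel gripper is mounted at the origin on the work surface. World frame = base frame: x ahead of the robot, y to its left, z up, the work surface at z = 0. Lengths are in m, angles in rad, forces in N, time in s.
With the tool pointing down it reaches from about 0.425 to 0.925 m from the base axis. Payload 6.8 kg.
Tool frame: the origin (TCP) lies midway between the tips of the shut fingers; the grasp point (between the pads) lies r.grip_depth behind it (r.grip_depth is the distance from the TCP to the grasp point, in m); y points along the fingers, z is the direction in which the jaws open and shut, and the axes are right-handed (so a half turn about y gives the same grasp; the last joint's range is limited). The gripper opens to 85 mm and grips with 20 to 120 N. Pads are 22 mm wide; open, the fingers measure 114 mm over their backs; the gripper's body (76 mm by 85 mm) begins 54 mm behind the grasp point. The pads swing forward as they close: fully open they stand 13 mm farther back than shut.
Start: joints at [1.059, 0.477, 0.022, 1.555, -0.011, 1.109, -0.083], TCP at [0.265, -0.621, 0.231] pointing down, gripper open.
Joint ranges: [-2.96, 2.96], [-0.34, 2.1], [-1.41, 1.46], [0.24, 2.44], [-1.37, 4.51], [0.17, 1.92], [-2.96, 2.96]. Speed limits (rad/s): [2.39, 2.39, 3.14, 3.14, 3.14, 3.14, 3.14].

## Interface

Orientations are given as a rotation vector (axis times angle).
In Python, from plant import r, imaging gives the robot as it stands.
- The arm moves only by the tool step_arm, never from a script. Its argument "moves" is a list of rows, each a list of 7 numbers: the turn, a rotation vector about the world's x, y, z in degrees, then the shift along the world's x, y, z in mm, then the finger opening in mm, from 0 to 85.4. A call has 1 to 20 rows; each row is the pose to reach, as a shift and turn from the pose commanded when the call began; what a row does not reach only later rows make up. A row lasts 1/12 s, in which the tool goes at most 41.7 mm and 7.16 degrees, less where a joint would pass 70% of its speed; a pose out of reach is approached as far as the arm can. A call with a gripper value outside its range is refused whole. The fingers move at their own pace and stop on an object; "squeeze" is the grip in N (left out, the last holds). Time passes only in rows, so rows that repeat a pose let the fingers close. It gives the time, the measured TCP pose, the force and the opening at its end, in the units of the state.
- r.sense(): the state, without advancing time (a new reading comes with each control period).
- imaging.grab_frame(name): name is "side" or "top"; returns the picture (480x640x3 uint8, blue, green, red); there is no depth.
- imaging.camera_info(name): a dict with "K" (3x3 intrinsics, pixels), "rvec" (rotation vector, rad) and "tvec" (3), from world to camera coordinates, as OpenCV has them. Camera axes: x right, y down, z forward; pixel columns grow to the right and rows downward; lengths in m; the calibration is good to about 2 mm. A picture is of the moment at which its call begins. camera_info takes no time and is no camera call.
- r.hand_in(): hands the job in, once; it reports no verdict.
The state is a dict: "time": time; "joint_positions": joint angles; "joint_vel": joint speeds; "effort": joint torques, N m; "eef_pos": TCP position; "ee_rot": TCP orientation; "force": force on the tool from outside, world axes, zero at the start; "torque": the same for the moment, N m; "opening": opening from 0.0 (shut) to 1.0 (fully open).
Only numpy, scipy, OpenCV 4.12 (cv2) and the standard library are available. Lean on these libraries where they do the work, as an engineer would, in place of code of your own. Each camera call takes 0.05 s, during which the arm holds its last target. There are 200 camera calls.

## Task

Shut down the green polishing unit: first turn the large dial (speed) on its sloped console fully anticlockwise to its end stop, and only then lower the raised hood gently until it is fully closed, without letting it slam. Leave the small dial (lamp) as it is set and do not disturb the loose things standing around the machine.

Things in the scene. Friction and masses are not known exactly. Their poses are not given: they have to be found in the camera images.
- polisher: Green benchtop polishing unit, fixed, 280 mm deep (x) by 340 mm wide (y). Origin: on the bench, mid-width, 170 mm behind its front edge; x points from its front to its back, y to its own left, z up; its front faces roughly to the robot's left (yaw -1.5 to -1.0). Behind a sloped console a tray with rims 100 mm high holds a motor and two white buffing wheels (tops at 140 mm).
- console (a point): Middle of the sloped console's surface: 115 mm in front of the polisher's origin, 65 mm up; axes as the polisher's. The console is flat, rises towards the back at 35 degrees, from z = 30 to 100 mm over 100 mm of depth. On it, 80 mm to either side of this point, stand two black bar-grip dials, one large and one small; which is left and which right varies.
- speed_dial (a joint): Angle (rad) of the large dial. 0 = end stop, fully anticlockwise (off) as seen looking at the console; grows clockwise, to a stop at 5.24. Drag torque about 0.12 N m; it stays where it is left. It starts between 2.1 and 3.4.
- speed_dial_grip (a point): Point on the large dial's axis, 33 mm out from the console, 14 mm below the grip's top. z: the axis, out of the console (35 degrees from vertical, leaning to the machine's front); x: along the bar grip to its white pointer line; turns with the dial. Bar grip: 64 mm long, 16 mm thick, top 47 mm out from the console; round skirt 68 mm in diameter, its top 8 mm out.
- hood (a joint): Angle (rad) of the hood: 0 = fully closed on the tray, grows as it opens, to 1.35. Stiff hinge (0.85 N m of friction): the hood (0.5 kg) stays where it is left and must be brought down all the way. It starts between 0.7 and 1.0.
- hood_handle (a point): Middle of the hood's bar handle: round steel bar, 14 mm diameter, along the machine's y (138 mm free between its arms), 50 mm in front of the hood's front face, in the plane of its top. y of the point is along the bar. Hood closed: the bar is over the console, 157 mm above the bench; open: it is the hood's highest edge, 0.28 to 0.31 m up. Seen from above it is free on both sides at every angle.
- hood_hinge (a point): Middle of the hood's hinge axis, which runs along the machine's y on the tray's rear rim, 100 mm above the bench. With the hood closed the handle is 213 mm in front of it and 57.5 mm above it (221 mm away). The hood is 334 mm wide, 163 mm deep, 60 mm high, open below.
- lamp_dial (a joint): Angle (rad) of the small dial, to be left alone; drawn at random.
- lamp_dial_pointer (a point): Pointer end of the small dial's bar grip (40 mm long, 12 mm thick, 33 mm out from the console), 20 mm from its axis and 19 mm out from the console.
- compound_bar: Loose bystander: brick-brown bar of polishing compound, 110 x 45 x 35 mm, on the bench in front of or behind the machine; origin under its centre.
- tin: Loose bystander: plain grey metal jar, 68 mm diameter, 75 mm high, on the bench in front of or behind the machine; origin under its centre.
- steel_block: Loose bystander: flat square steel bench block, 75 x 75 x 22 mm, on the bench in front of or behind the machine; origin under its centre.

How it is judged:
On the way, in this order (a step that is already met when the one before it is completed fails the run):
1. the large dial is turned fully anticlockwise to its end stop while the hood is still open (value of joint speed_dial below 0.06 rad and value of joint hood above 0.3 rad), for 0.2 s.
2. the hood is lowered fully closed (value of joint hood below 0.03 rad), for 0.2 s.
At the end, for the whole second after the job is handed in: The large dial is at its anticlockwise end stop (within 0.06 rad), the hood is fully closed (within 0.03 rad), and the small dial is where it was set (its pointer moved less than 6 mm); the compound bar, the tin and the steel block are within 20 mm of where they stood (value of joint speed_dial below 0.06 rad and value of joint hood below 0.03 rad and distance of lamp_dial_pointer from where it was at the start of the episode below 0.006 m and distance of each of compound_bar, tin, steel_block from where it was at the start of the episode below 0.02 m); the robot touches nothing.
It fails at once if the hood is slammed (closing faster than 2 rad/s) (velocity of joint hood below -2 rad/s).
It fails at once if the small dial is turned (its pointer moved more than 6 mm) (distance of lamp_dial_pointer from where it was at the start of the episode above 0.006 m).
It fails at once if the compound bar is moved more than 20 mm (distance of compound_bar from where it was at the start of the episode above 0.02 m).
It fails at once if the tin is moved more than 20 mm (distance of tin from where it was at the start of the episode above 0.02 m).
It fails at once if the steel block is moved more than 20 mm (distance of steel_block from where it was at the start of the episode above 0.02 m).
It also fails if it takes over 72 s, if anything falls off the work surface, if the arm or the gripper's body presses on something with over 40 N, if the wrist force passes 120 N, or if a joint passes its speed limit or range.

## Working session

There is one attempt and no reset: what is moved stays moved. The work goes in short steps, Python scripts to look and compute and a tool call to move; the robot and the scene stay as the last step left them, time stands still between calls to the robot, and variables do not carry over. Pictures are saved under pics/ and viewed, about 8 in all and at most 12, crops included, and the job is handed in when it is done.

Besides the shell and the picture viewer there is one more tool, called after ">>>" by a JSON object that holds its "fn" and its "kwargs". step_arm: Moves the arm, as the interface text tells. Its arguments: {"type":"object","properties":{"moves":{"type":"array","items":{"type":"array","items":{"type":"number"}}},"squeeze":{"type":"number"}},"required":["moves"]}

```bash
mkdir -p pics; ls
python3 - <<'E'
from plant import r, imaging
import cv2,numpy as np
for n in("side","top"):
    im=imaging.grab_frame(n); cv2.imwrite(f"pics/{n}0.png",im)
    c=imaging.camera_info(n); R=cv2.Rodrigues(np.array(c["rvec"],float))[0]
    print(n,np.round(c["K"],1).tolist(),"cam at",np.round(-R.T@np.array(c["tvec"]).ravel(),3))
s=r.sense(); print(s, r.grip_depth)
E
```

```text
pics
side [[472.3, 0.0, 322.5], [0.0, 472.3, 240.4], [0.0, 0.0, 1.0]] cam at [ 0.353 -0.622  0.707]
top [[518.2, 0.0, 324.5], [0.0, 518.2, 230.3], [0.0, 0.0, 1.0]] cam at [ 0.393 -0.005  1.122]
{'time': 0.1, 'joint_positions': array([ 1.05890766,  0.4777121 ,  0.02233777,  1.55632167, -0.01148634,
        1.1093171 , -0.08311638]), 'joint_vel': array([-0.00092657, -0.00143185,  0.00036012, -0.00392627,  0.00070649,
       -0.0008263 , -0.00092294]), 'effort': array([ 3.95550480e-03, -5.97765648e+01,  1.61343846e+00, -2.81955224e+01,
        1.28356920e-02,  4.96500594e-03, -8.32924002e-06]), 'eef_pos': array([ 0.26499507, -0.62023851,  0.23043949]), 'ee_rot': array([-0.40975456,  2.00117378, -1.99797686]), 'force': array([ 0.24807656, -0.06256193,  0.63727421]), 'torque': array([ 0.02331911,  0.0042028 , -0.00838554]), 'opening': 1.0002629266304648} 0.0187
```

View pics/side0.png

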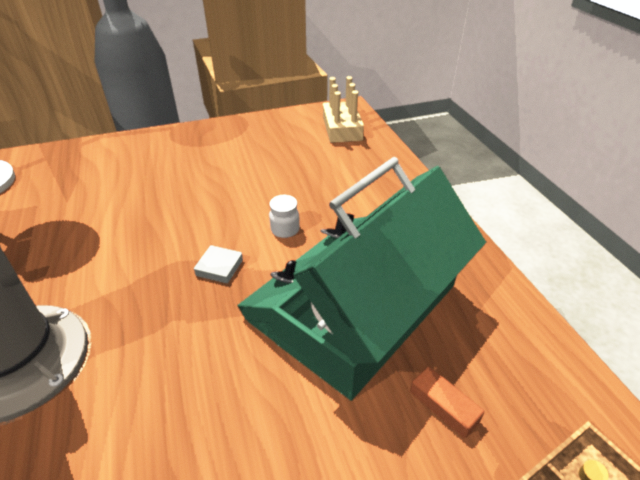

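View pics/top0.png

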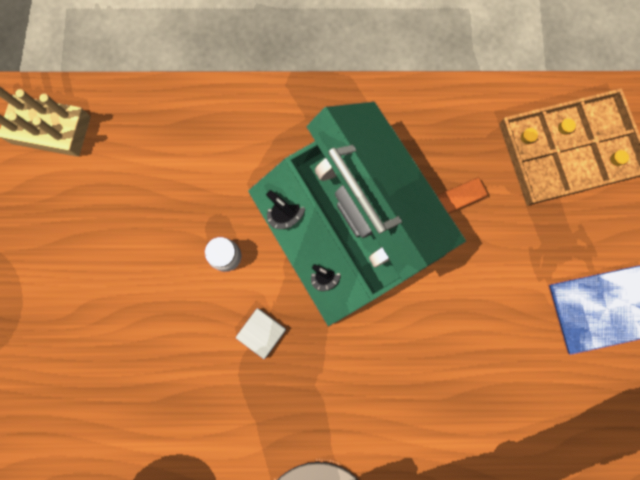

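The top view shows the large dial at about (285,210), farther from the robot, and the small dial at (323,275). The front edge's corners are at about (250,188) and (330,325), and the handle runs from (335,152) to (385,225). The tin (222,254) and the block (262,333) stand in front, and the bar (465,195) behind.

```bash
cat > h.py <<'E'
import cv2,numpy as np
from plant import r,imaging
from scipy.spatial.transform import Rotation as Ro
def cam(n):
    c=imaging.camera_info(n); return np.array(c["K"],float),np.array(c["rvec"],float).ravel(),np.array(c["tvec"],float).ravel()
def ray(n,px):
    K,rv,t=cam(n); R=cv2.Rodrigues(rv)[0]
    d=R.T@np.linalg.inv(K)@np.array([px[0],px[1],1.]); return -R.T@t,d
def onz(n,px,z):
    o,d=ray(n,px); return o+d*(z-o[2])/d[2]
def proj(n,P):
    K,rv,t=cam(n); return cv2.projectPoints(np.atleast_2d(np.array(P,float)),rv,t,K,None)[0][:,0]
def tri(a,b):
    (o1,d1),(o2,d2)=ray("top",a),ray("side",b)
    s=np.linalg.lstsq(np.c_[d1,-d2],o2-o1,rcond=None)[0]
    p,q=o1+d1*s[0],o2+d2*s[1]; return (p+q)/2,np.linalg.norm(p-q)
E
python3 - <<'E'
from h import *
im=cv2.imread("pics/top0.png"); hs=cv2.cvtColor(im,cv2.COLOR_BGR2HSV)
m=((hs[...,0]>60)&(hs[...,0]<100)&(hs[...,1]>90)).astype(np.uint8)
c=max(cv2.findContours(m,0,2)[0],key=cv2.contourArea); h=cv2.convexHull(c)
print("hull",cv2.approxPolyDP(h,3,True)[:,0].tolist())
a,b=onz("top",(250,188),.03),onz("top",(330,325),.03)
print(a,b,np.linalg.norm(a-b)); 
t=im[160:310,235:365]; s=cv2.imread("pics/side0.png")[200:300,260:370]
t=cv2.resize(t,None,fx=4,fy=4,interpolation=2)[:600]; s=cv2.resize(s,None,fx=2.5,fy=2.5,interpolation=2)
o=np.zeros((600,800,3),np.uint8); o[:t.shape[0],:520]=t; o[:s.shape[0],520:520+s.shape[1]]=s
cv2.imwrite("pics/c1.png",o)
E
```

```text
hull [[373, 103], [463, 241], [328, 323], [250, 190], [325, 108]]
[0.68491915 0.14146095 0.03      ] [ 0.39105075 -0.02916806  0.03      ] 0.3398130265893014
```

View pics/c1.png

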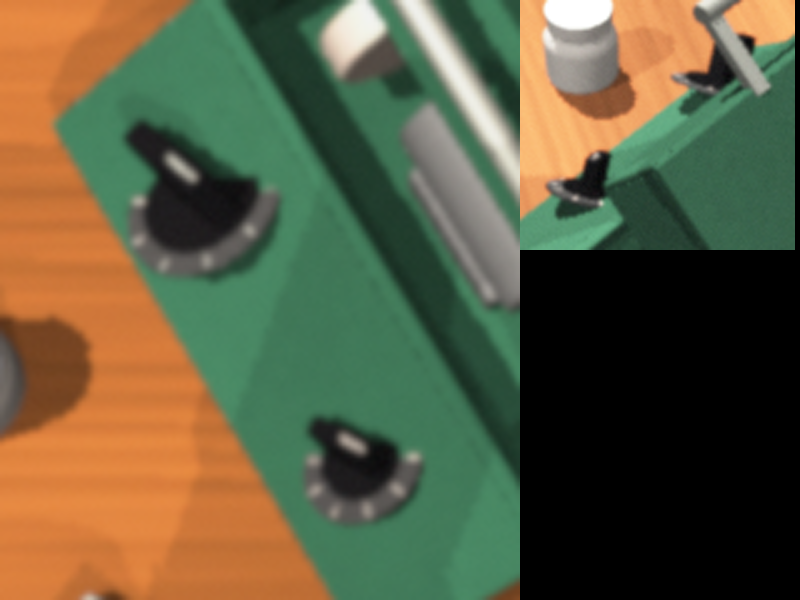

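Same layout, closer: the large dial's white line is centred near crop (183,168), which is image (281,202), and the skirt's tick ring is visible. I'll project the model axes to read its pointer angle.

```bash
cat >> h.py <<'E'
A=np.array([0.68492,0.14146,0]);B=np.array([0.39105,-0.02917,0])
ym=(A-B)/np.linalg.norm(A-B); xm=np.array([ym[1],-ym[0],0]); zm=np.array([0,0,1.])
O=(A+B)/2+0.168*xm
def W(p): return O+p[0]*xm+p[1]*ym+p[2]*zm
s35,c35=np.sin(np.radians(35)),np.cos(np.radians(35))
nd=-s35*xm+c35*zm            # dial axis
ud=c35*xm+s35*zm             # up the slope
def dial(y,out,a=0,rad=0):   # a: angle ccw (seen from outside) from up-slope dir
    v=np.cos(a)*ud+np.sin(a)*np.cross(nd,ud)
    return W((-.115,y,.065))+out*nd+rad*v
E
python3 - <<'E'
from h import *
np.set_printoptions(precision=1,suppress=True)
f=lambda P:(proj("top",P)-[235,160])*4
print("O",np.round(O,4).tolist(),"yaw",np.arctan2(xm[1],xm[0]))
for y in(.08,-.08):
    print("skirt",f([dial(y,.004 ,a,.034 if y>0 else .024) for a in np.radians([0,90,180,270])]).tolist())
print("top axis",f([dial(.08,.047),dial(-.08,.033)]).tolist())
for a in range(0,360,30): print(a,f([dial(.08,.047,np.radians(a),.032),dial(.08,.047,np.radians(a),.016)]).tolist())
# backproject white line center & ends on the top plane of grip
def onpl(px,y,out):
    o,d=ray("top",px); c=dial(y,out); P=o+d*(nd@(c-o))/(nd@d)-c
    return np.array([P@ud,P@np.cross(nd,ud)])*1000
for c in [(168,155),(200,182),(130,135),(150,122),(255,190)]: print(c,onpl((c[0]/4+235,c[1]/4+160),.08,.047))
E
```

```text
O [0.6223, -0.0891, 0.0] yaw -1.044740579885125
skirt [[265.1175638488951, 154.23637257425207], [187.5543422554017, 134.84071544745302], [176.308629628046, 223.82841221103934], [252.82531539133151, 244.7922207123105]]
skirt [[411.17801067227674, 431.5940539257924], [353.0479621856539, 413.6211862880941], [343.6518089006422, 476.00789623554215], [401.2026715356576, 494.73967624224474]]
top axis [[173.69215711776906, 198.3398158174051], [349.2572623195765, 466.4619892303597]]
0 [[216.91855969009475, 164.0528779339969], [195.1440857270668, 181.3242674502784]]
30 [[194.99763762295333, 141.67492299749506], [184.28832369280053, 170.15783498247515]]
60 [[167.59710728644973, 134.78775174303917], [170.64995434037587, 166.6192768248227]]
90 [[142.23403514948086, 144.9560458888609], [157.92757984263767, 171.58766045591437]]
120 [[125.57723454464008, 169.11934306230614], [149.49922165677208, 183.64730518456588]]
150 [[121.79448366876136, 200.74434064816626], [147.54898271527554, 199.55108229291454]]
180 [[131.72768721684292, 231.6257958476831], [152.55565975478703, 215.10516590511634]]
210 [[152.83216839217243, 253.81986120163538], [163.20735416328375, 226.2256095928244]]
240 [[179.7448517478556, 261.4502493002045], [176.72377119139924, 229.9499481687585]]
270 [[205.43634724354388, 252.2090373796649], [189.52825033340264, 225.21333222256646]]
300 [[222.90949713289228, 228.2297931067693], [198.16067042132408, 213.1996864793109]]
330 [[227.18026555113875, 195.86160289703446], [200.23287234447002, 197.11013046645235]]
(168, 155) [10.1 19.4]
(200, 182) [18.2 -1.8]
(130, 135) [-3.3 40.1]
(150, 122) [10.9 38.7]
(255, 190) [ 43.1 -22.3]
```

Run:
```python
from h import *
im=cv2.imread("pics/top0.png")
ov=cv2.resize(im[175:245,250:320],None,fx=6,fy=6,interpolation=cv2.INTER_CUBIC)
ov=np.clip(ov.astype(float)*1.6+20,0,255).astype(np.uint8); o2=ov.copy()
def dr(P,c): cv2.polylines(o2,[np.int32((proj("top",P)+.5-[250,175])*6)],True,c,1)
t=np.radians(np.arange(0,360,10))
dr([dial(.08,.008,a,.034) for a in t],(0,0,255)); dr([dial(.08,.047,a,.032) for a in t],(0,255,255)); dr([dial(.08,0,a,.04) for a in t],(255,0,255))
s=cv2.resize(cv2.imread("pics/side0.png")[205:285,262:362],None,fx=4,fy=4,interpolation=cv2.INTER_CUBIC)
cv2.imwrite("pics/c2.png",np.hstack([ov[:,:400],o2[:,:400]]));
```

```text
(no output)
```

View pics/c2.png

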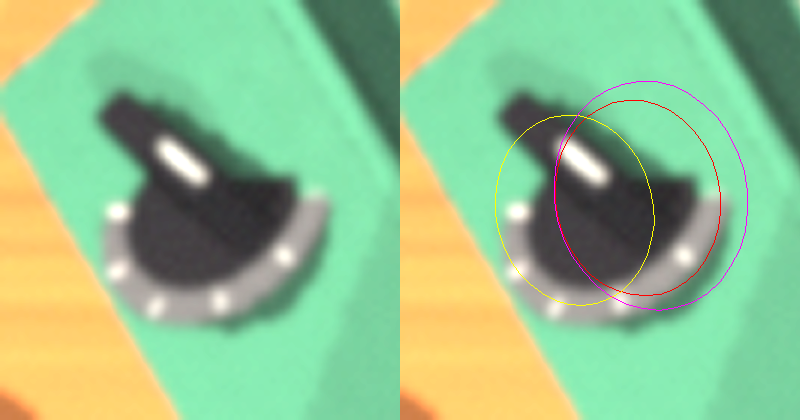

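The dial's skirt shows only on its image-lower half and the bar's top lies up-left of my projection. I'll check the side view, which will tell whether the axis or the position is off.

Run:
```python
from h import *
im=cv2.imread("pics/side0.png")
x0,y0,f=235,190,6
ov=cv2.resize(im[y0:y0+90,x0:x0+130],None,fx=f,fy=f,interpolation=cv2.INTER_CUBIC)
ov=np.clip(ov.astype(float)*1.6+20,0,255).astype(np.uint8)
def dr(P,c,cl=True): cv2.polylines(ov,[np.int32((proj("side",P)+.5-[x0,y0])*f)],cl,c,1)
t=np.radians(np.arange(0,360,10))
for y,rr,h,b in((.08,.034,.047,.032),(-.08,.022,.033,.02)):
    dr([dial(y,.008,a,rr) for a in t],(0,0,255)); dr([dial(y,h,a,b) for a in t],(0,255,255)); 
dr([W((-.165,-.17,.03)),W((-.165,.17,.03)),W((-.065,.17,.1)),W((-.065,-.17,.1))],(255,0,0))
cv2.imwrite("pics/c3.png",ov)
print(proj("top",[W((-.165,-.17,.03)),W((-.165,.17,.03)),W((-.065,.17,.1)),W((-.065,-.17,.1))]))
```

```text
[[331.26700444 324.29039696]
 [251.18896715 187.28502939]
 [289.37123473 154.57866227]
 [375.96979836 297.90642889]]
```

View pics/c3.png

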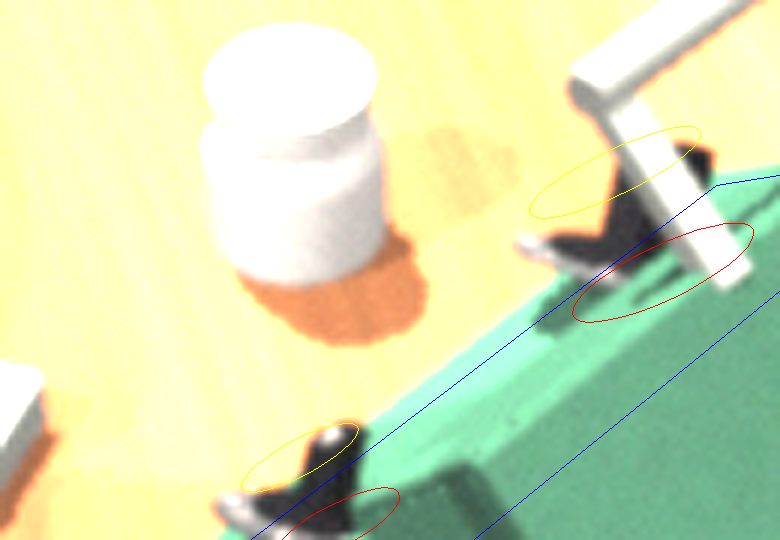

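Run:
```python
from h import *
np.set_printoptions(precision=4,suppress=True)
T=lambda u,v:(250+u/6,175+v/6)
S=lambda u,v:(235+u/6,190+v/6)
C=lambda u,v:(235+u/4,160+v/4)
F=np.array([xm,ym,zm])
for n,a,b in[("L bar far tip",T(112,100),S(697,150)),("L ring low/-x",T(160,315),S(520,240)),("L ring low2",T(220,325),S(522,240)),
 ("S white",C(352,443),S(332,435)),("S ring",C(352,520),S(220,500)),("S bar tip",C(318,428),S(362,430)),("tin top?",(222,250),S(290,60))]:
    p,e=tri(a,b); print(n,p,"gap",round(e,4),"machine",F@(p-O))
for y,rr in((.08,.034),(-.08,.022)): print(dial(y,0),dial(y,.033))
```

```text
L bar far tip [0.6614 0.0958 0.0849] gap 0.0017 machine [-0.1403  0.1266  0.0849]
L ring low/-x [0.5891 0.0792 0.0758] gap 0.0006 machine [-0.1623  0.0558  0.0758]
L ring low2 [0.5822 0.0575 0.0952] gap 0.0011 machine [-0.1469  0.0389  0.0952]
S white [ 0.497  -0.0149  0.0982] gap 0.0001 machine [-0.1272 -0.0711  0.0982]
S ring [ 0.4603 -0.0148  0.0815] gap 0.0005 machine [-0.1457 -0.1028  0.0815]
S bar tip [0.5086 0.0017 0.0808] gap 0.0043 machine [-0.1357 -0.0528  0.0808]
tin top? [0.5395 0.1879 0.0878] gap 0.0035 machine [-0.2812  0.0675  0.0878]
[0.6338 0.0505 0.065 ] [0.6243 0.0668 0.092 ]
[ 0.4954 -0.0299  0.065 ] [ 0.4859 -0.0135  0.092 ]
```

Run:
```python
from h import *
from scipy.optimize import least_squares
np.set_printoptions(precision=3,suppress=True)
T=lambda u,v:(250+u/6-.4,175+v/6-.4)
C=lambda u,v:(235+u/4-.4,160+v/4-.4)
F=np.array([xm,ym,zm])
L=[T(*p) for p in[(117,211),(117,271),(156,306),(220,302),(285,255),(318,195)]]
S=[C(*p) for p in[(313,463),(316,491),(336,512),(367,513),(398,490),(414,458)]]
for nm,px,y,R0 in(("L",L,.08,.032),("S",S,-.08,.022)):
    base=dial(y,0); rs=[ray("top",p) for p in px]
    def pts(v):
        a=Ro.from_rotvec(v[:3]*[1,1,0])@np.eye(1) if 0 else np.array([v[0],v[1],np.sqrt(max(1e-6,1-v[0]**2-v[1]**2))])
        c=base+.007*a; return a,[o+d*(a@(c-o))/(a@d)-c for o,d in rs]
    for guess in((0,0),(.3,.2),(-.3,.3),(.3,-.3),(-.3,-.3)):
        s=least_squares(lambda v:[*(1e3*(np.linalg.norm(q)-v[2]) for q in pts(v)[1])],[*guess,R0])
        a,q=pts(s.x); print(nm,"axis world",a,"machine",F@a,"R",s.x[2],"rms mm",np.sqrt(2*s.cost/6), "tilt",np.degrees(np.arccos(a[2])),"angle to nd",np.degrees(np.arccos(a@nd)))
        g=[np.degrees(np.arccos(q[i]@q[i+1]/np.linalg.norm(q[i])/np.linalg.norm(q[i+1]))) for i in range(5)]; print("   gaps",np.array(g))
```

```text
L axis world [0.457 0.583 0.672] machine [-0.274  0.688  0.672] R 0.05355609979148334 rms mm 3.9188804335545333 tilt 47.80123121521327 angle to nd 44.95927266650788
   gaps [33.017 38.371 34.6   29.311 26.857]
L axis world [0.457 0.583 0.672] machine [-0.274  0.688  0.672] R 0.053556072442215844 rms mm 3.918880433455763 tilt 47.80119783710172 angle to nd 44.959262324653906
   gaps [33.017 38.371 34.6   29.311 26.857]
L axis world [0.457 0.583 0.672] machine [-0.274  0.688  0.672] R 0.053556052532296124 rms mm 3.918880433453831 tilt 47.80117388737415 angle to nd 44.95925290067091
   gaps [33.017 38.371 34.6   29.311 26.857]
L axis world [0.457 0.583 0.672] machine [-0.274  0.688  0.672] R 0.053556066583969615 rms mm 3.918880433449542 tilt 47.801190728536135 angle to nd 44.959259892099396
   gaps [33.017 38.371 34.6   29.311 26.857]
L axis world [0.457 0.583 0.672] machine [-0.274  0.688  0.672] R 0.05355602520936554 rms mm 3.9188804335479017 tilt 47.80114048701804 angle to nd 44.95924301724891
   gaps [33.017 38.371 34.6   29.311 26.857]
S axis world [0.453 0.659 0.6  ] machine [-0.34
[... 303 characters left out ...]
e to nd 46.54683385019823
   gaps [28.441 38.752 34.546 28.78  26.361]
S axis world [0.453 0.659 0.6  ] machine [-0.342  0.723  0.6  ] R 0.03988162566625118 rms mm 2.732329596306794 tilt 53.14484035717435 angle to nd 46.54683220375815
   gaps [28.441 38.752 34.546 28.78  26.361]
S axis world [0.453 0.659 0.6  ] machine [-0.342  0.723  0.6  ] R 0.03988160559255477 rms mm 2.7323295962504965 tilt 53.14480350531499 angle to nd 46.54681874784678
   gaps [28.441 38.752 34.546 28.78  26.361]
S axis world [0.453 0.659 0.6  ] machine [-0.342  0.723  0.6  ] R 0.03988162650088446 rms mm 2.7323295963102368 tilt 53.14484177752986 angle to nd 46.546833259788286
   gaps [28.441 38.752 34.546 28.78  26.361]
```

Run:
```python
from h import *
def draw(n,x0,y0,w,h,f):
    im=cv2.imread(f"pics/{n}0.png")
    ov=cv2.resize(im[y0:y0+h,x0:x0+w],None,fx=f,fy=f,interpolation=cv2.INTER_CUBIC)
    ov=np.clip(ov.astype(float)*1.6+20,0,255).astype(np.uint8)
    def dr(P,c): cv2.polylines(ov,[np.int32((proj(n,P)+.5-[x0,y0])*f)],True,c,1)
    a=np.array([-nd[0],nd[1],nd[2]]); 
    p=np.array([a[0],a[1],0])/s35*c35-np.array([0,0,s35]); q=np.cross(a,p)
    for y,rs,L,wd,ht,k in((.08,.034,.032,.008,.047,.008),(-.08,.024,.020,.006,.033,.006)):
        b=dial(y,0); t=np.radians(np.arange(0,360,10))
        dr([b+k*a+rs*(np.cos(u)*p+np.sin(u)*q) for u in t],(0,0,255))
        for o in(k,ht): dr([b+o*a+i*L*p+j*wd*q for i,j in((1,1),(1,-1),(-1,-1),(-1,1))],(0,255,255))
        dr([b+ht*a,b+ht*a+L*p],(255,0,255))
    return ov
o=np.zeros((600,800,3),np.uint8)
A=draw("top",250,180,90,115,4.5); B=draw("side",260,200,100,100,3.9)
o[:A.shape[0],:A.shape[1]]=A; o[:B.shape[0],405:405+B.shape[1]]=B; cv2.imwrite("pics/c4.png",o)
```

```text
(no output)
```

View pics/c4.png

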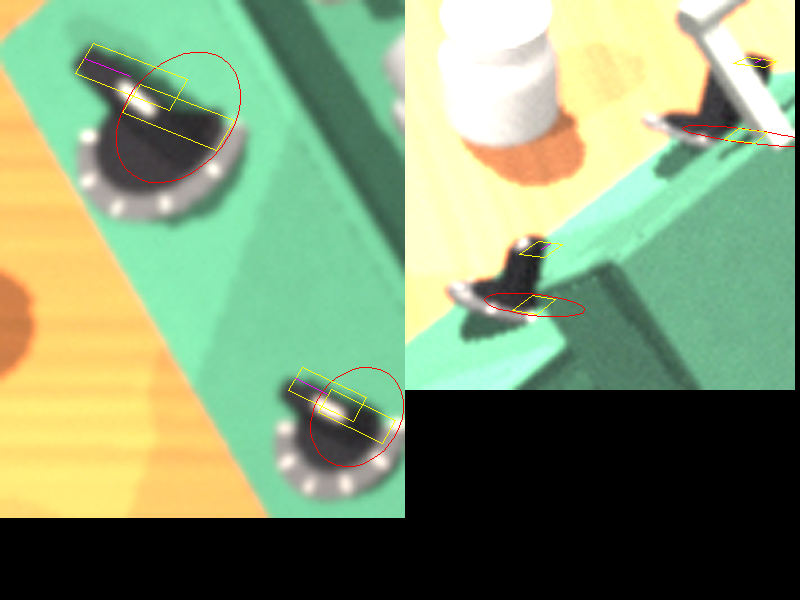

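Run:
```python
from h import *
np.set_printoptions(precision=4,suppress=True)
F=np.array([xm,ym,zm])
def up(n,x0,y0,w,h,f=8):
    im=cv2.imread(f"pics/{n}0.png")[y0:y0+h,x0:x0+w]
    g=cv2.resize(im,None,fx=f,fy=f,interpolation=cv2.INTER_CUBIC).min(2).astype(float)  # min channel: white high, green/orange low
    d=cv2.dilate(g,np.ones((25,25))); out=[]
    ys,xs=np.where((g==d)&(g>110))
    return [(x0+(x+.5)/f-.5,y0+(y+.5)/f-.5,int(g[y,x])) for x,y in zip(xs,ys)]
res={}
for nm,tb,sb in(("L",(262,185,50,50),(315,222,30,18)),("S",(308,258,38,38),(268,255,30,28))):
    t=up("top",*tb);s=up("side",*sb)
    print(nm,"top",np.round(t,1).tolist()); print(nm,"side",np.round(s,1).tolist())
    b=dial(.08 if nm=="L" else -.08,0)
    for p in t:
        for q in s:
            X,e=tri(p[:2],q[:2])
            if e<.0025 and .05<X[2]<.14: print(" ",np.round(p[:2],1),np.round(q[:2],1),"gap %.4f"%e,X,"rel machine",F@(X-b),"out %.3f"%((X-b)@nd))
```

```text
L top [[279.4, 201.2, 163.0], [279.4, 201.3, 163.0], [279.6, 201.3, 163.0], [279.4, 201.4, 163.0], [279.6, 201.4, 163.0], [279.7, 201.4, 163.0], [268.9, 209.7, 150.0], [269.1, 209.7, 150.0], [269.2, 209.7, 150.0], [269.3, 209.7, 150.0], [269.4, 209.7, 150.0], [268.9, 209.8, 150.0], [269.1, 209.8, 150.0], [269.2, 209.8, 150.0], [269.3, 209.8, 150.0], [269.4, 209.8, 150.0], [269.1, 209.9, 150.0], [269.2, 209.9, 150.0], [269.3, 209.9, 150.0], [296.8, 217.1, 141.0], [296.8, 217.2, 141.0], [296.9, 217.2, 141.0], [268.9, 219.7, 140.0], [268.8, 219.8, 140.0], [268.9, 219.8, 140.0], [269.1, 219.8, 140.0], [268.8, 219.9, 140.0], [268.9, 219.9, 140.0], [286.2, 224.6, 135.0], [286.3, 224.6, 135.0], [286.2, 224.7, 135.0], [286.3, 224.7, 135.0], [275.4, 225.4, 132.0], [275.6, 225.4, 132.0], [275.7, 225.4, 132.0], [275.3, 225.6, 132.0], [275.4, 225.6, 132.0], [275.6, 225.6, 132.0], [275.7, 225.6, 132.0], [275.3, 225.7, 132.0], [275.4, 225.7, 132.0], [275.6, 225.7, 132.0], [275.7, 225.7, 132.0], [275.3, 225.8, 132.0], [275.4, 225.8, 132.0], [275.6, 225.8, 132.0], [275.3, 225.9, 132.0], [275.4, 225.
[... 9036 characters left out ...]
25.6] [322.8 229.9] gap 0.0005 [0.5933 0.0824 0.0725] rel machine [-0.0479 -0.019   0.0075] out 0.034
  [275.3 225.6] [322.9 229.9] gap 0.0003 [0.5934 0.0824 0.0724] rel machine [-0.0479 -0.0189  0.0074] out 0.034Traceback (most recent call last):
  File "<stdin>", line 17, in <module>
  File "h.py", line 14, in tri
    (o1,d1),(o2,d2)=ray("top",a),ray("side",b)
                    ~~~^^^^^^^^^
  File "h.py", line 7, in ray
    K,rv,t=cam(n); R=cv2.Rodrigues(rv)[0]
           ~~~^^^
  File "h.py", line 5, in cam
    c=imaging.camera_info(n); return np.array(c["K"],float),np.array(c["rvec"],float).ravel(),np.array(c["tvec"],float).ravel()
ValueError: time passes only in moves, steps and waits
```

The ticks triangulate to a skirt tilted about 34° from vertical. Its azimuth differs from the console normal's by about 65°, so the drawn dials disagree with the described axis. I'll settle that by touch. First I need the handle and tool axes, and the arm raised.

>>> {"fn": "step_arm", "kwargs": {"moves": [[0,0,0,0,0,40,0],[0,0,0,0,0,80,0],[0,0,0,0,0,120,0],[0,0,0,0,0,160,0],[0,0,0,0,0,200,0],[0,0,0,0,0,220,0]], "squeeze": 40}}

```text
time: 0.6
eef_pos: [0.2654, -0.6213, 0.4569]
ee_rot: [-0.407, 1.993, -2.005]
force: [-0.6, 0.2, 0.1]
opening: 0.143
```

Run:
```python
from h import *
np.set_printoptions(precision=4,suppress=True)
F=np.array([xm,ym,zm])
s=r.sense(); print(s["eef_pos"],"tool axes cols\n",Ro.from_rotvec(s["ee_rot"]).as_matrix())
# handle: ends by eye: top bar axis ends, side bar axis ends
print("far end",*tri((336,153),(394,162)),"near end",*tri((383,227),(337,206)))
for a,b in(((336,153),(394,162)),((383,227),(337,206))): print(F@(tri(a,b)[0]-O))
for q in (.7,.8,.85,.9,1.0):
    ph=np.arctan2(.0575,.213)+q; h=np.array([.11-.0+0,0,.1])
    x=(-.115+.0)  # placeholder
    hx=.11; print(q,"handle z",.1+.221*np.sin(ph),"dx from hinge",-.221*np.cos(ph))
T=lambda u,v:(250+u/6-.4,175+v/6-.4)
print("uphill end proj c2",(proj("top",[[.629,.053,.121]])[0]+.5-[250,175])*6)
```

```text
[ 0.2654 -0.6213  0.4569] tool axes cols
 [[-0.9196  0.003   0.3928]
 [-0.3928 -0.0056 -0.9196]
 [-0.0005 -1.      0.0064]]
far end [ 0.6745 -0.0363  0.2915] 0.0005047144553788041 near end [ 0.5487 -0.112   0.2873] 0.0006982981624691027
[-0.0195  0.0717  0.2915]
[-0.0172 -0.0752  0.2873]
0.7 handle z 0.28150503855587283 dx from hinge -0.12608299242495447
0.8 handle z 0.29318556529688145 dx from hinge -0.10733283449590043
0.85 handle z 0.29830853954838144 dx from hinge -0.09754344233308584
0.9 handle z 0.3029358457281014 dx from hinge -0.08751024236408128
1.0 handle z 0.310658458270478 dx from hinge -0.06681327681760041
uphill end proj c2 [232.7865 172.7211]
```

>>> {"fn": "step_arm", "kwargs": {"moves": [[0,0,0,20,36,0,0],[0,0,0,40,72,0,0],[0,0,0,60,108,0,0],[0,0,0,80,144,0,0],[0,0,0,100,180,0,0],[0,0,0,120,216,0,0],[0,0,0,140,252,0,0],[0,0,0,160,288,0,0],[0,0,0,180,324,0,0],[0,0,0,200,360,0,0],[0,0,0,220,396,0,0],[0,0,0,240,432,0,0],[0,0,0,260,468,0,0],[0,0,0,280,504,0,0],[0,0,0,300,540,0,0],[0,0,0,320,576,0,0],[0,0,0,340,612,0,0],[0,0,0,360,648,0,0],[0,0,0,380,684,0,0],[0,0,0,396,717,0,0]]}}

```text
time: 2.27
eef_pos: [0.6619, 0.0985, 0.4504]
ee_rot: [-0.411, 2.0, -1.999]
force: [0.2, 0.0, -1.6]
opening: -0.004
```

>>> {"fn": "step_arm", "kwargs": {"moves": [[0,0,0,0,0,-40,0],[0,0,0,0,0,-80,0],[0,0,0,0,0,-120,0],[0,0,0,0,0,-160,0],[0,0,0,0,0,-200,0],[0,0,0,0,0,-240,0],[0,0,0,0,0,-280,0],[0,0,0,0,0,-310,0],[0,0,0,0,0,-325,0],[0,0,0,0,0,-335,0],[0,0,0,0,0,-340,0],[0,0,0,0,0,-340,0]]}}

```text
time: 3.27
eef_pos: [0.661, 0.0962, 0.1107]
ee_rot: [-0.41, 2.0, -2.0]
force: [0.2, -0.1, 0.1]
opening: -0.004
```

Now lower in small steps, where the drawn bar end should be (z≈0.085).

>>> {"fn": "step_arm", "kwargs": {"moves": [[0,0,0,0,0,-4,0],[0,0,0,0,0,-8,0],[0,0,0,0,0,-12,0],[0,0,0,0,0,-16,0],[0,0,0,0,0,-20,0],[0,0,0,0,0,-24,0],[0,0,0,0,0,-28,0],[0,0,0,0,0,-30,0],[0,0,0,0,0,-30,0]]}}

```text
time: 4.02
eef_pos: [0.6676, 0.0995, 0.0882]
ee_rot: [-0.393, 1.995, -1.991]
force: [0.5, 2.2, 27.2]
opening: 0.001
```

Run:
```python
from h import *
im=imaging.grab_frame("top");cv2.imwrite("pics/top1.png",im); sd=imaging.grab_frame("side");cv2.imwrite("pics/side1.png",sd)
f=lambda a:np.clip(a.astype(float)*1.6+20,0,255).astype(np.uint8)
A=cv2.resize(im[165:265,250:350],None,fx=4,fy=4,interpolation=2);B=cv2.resize(sd[180:280,265:365],None,fx=4,fy=4,interpolation=2)
cv2.imwrite("pics/c5.png",f(np.hstack([A,B])))
```

```text
(no output)
```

View pics/c5.png

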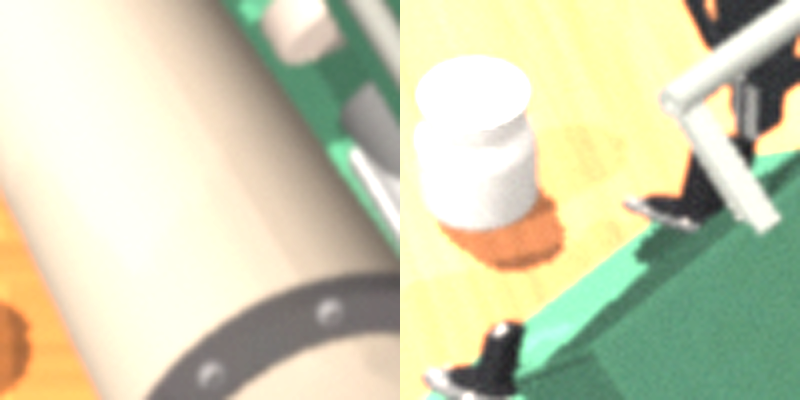

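Contact came at z≈0.088, right at the drawn bar end, so the dial really stands as drawn and not as described. Its tilt fits the machine's yaw being applied twice: the axis is ≈(0.28,0.50,0.82). Next I'll find the bar's centre and direction from the white line in that plane.

>>> {"fn": "step_arm", "kwargs": {"moves": [[0,0,0,-4,-2,20,0],[0,0,0,-4,0,60,0],[0,0,0,-4,0,100,0],[0,0,0,-4,0,130,0]]}}

```text
time: 4.45
eef_pos: [0.6578, 0.0968, 0.2146]
ee_rot: [-0.406, 1.998, -1.998]
force: [1.2, 0.3, 0.5]
opening: 0.004
```

Run:
```python
from h import *
np.set_printoptions(precision=4,suppress=True)
T=lambda u,v:(250+u/6-.4,175+v/6-.4)
yaw=np.arctan2(xm[1],xm[0])
R2=Ro.from_euler("z",2*yaw)*Ro.from_euler("y",-35,degrees=True); M=R2.as_matrix(); a=M[:,2];u2=M[:,0];v2=M[:,1]
print("a",a,"u2",u2)
tip=np.array([.6614,.0958,.0849])
for off in(0,.004):
  def hit(px):
    o,d=ray("top",px); return o+d*(a@(tip-a*off-o))/(a@d)
  A1,A2=hit(T(155,140)),hit(T(207,185)); t0=hit(T(112,100)); oth=hit(T(285,215))
  p=(A1-A2)/np.linalg.norm(A1-A2)
  print("line",A1,A2,"len",np.linalg.norm(A1-A2),"tip",t0,"dist tip->line ends",np.linalg.norm(t0-A1),np.linalg.norm(t0-A2),"p",p,"ang in dial frame",np.degrees(np.arctan2(p@v2,p@u2)))
  c=t0-.032*p; print("bar centre top",c,"-> foot at console normal .047a:",c-.047*a,"base pred",dial(.08,0), "otherend",oth)
for l,y in(("L",.08),("S",-.08)):
  pass
# skirt ring centre from ticks assuming a: rays to plane, radii
L=[T(*q) for q in[(117,211),(117,271),(156,306),(220,302),(285,255),(318,195)]]
from scipy.optimize import least_squares
def pts(h):
    q=[]; 
    for px in L:
        o,d=ray("top",px); P=o+d*(h-a@o)/(a@d); q.append([P@u2,P@v2])
    return np.array(q)
for h in(dial(.08,0)@a+np.array([0,.008,.016])):
    q=pts(h); s=least_squares(lambda v:np.hypot(*(q-v[:2]).T)-v[2],[*q.mean(0),.035])
    C=u2*s.x[0]+v2*s.x[1]+a*h; print("ring centre",C,"R",s.x[2],"rms mm",1e3*np.sqrt(2*s.cost/6))
```

```text
a [0.2843 0.4981 0.8192] u2 [-0.4061 -0.7114  0.5736]
line [0.6452 0.0803 0.0999] [0.6253 0.0615 0.1183] len 0.03299835215433468 tip [0.6634 0.0965 0.0838] dist tip->line ends 0.029268147792121044 0.06226174726046121 p [ 0.6035  0.5709 -0.5567] ang in dial frame 166.04962362554784
bar centre top [0.6441 0.0783 0.1016] -> foot at console normal .047a: [0.6307 0.0548 0.0631] base pred [0.6338 0.0505 0.065 ] otherend [0.6103 0.0348 0.1397]
line [0.6466 0.0808 0.0943] [0.6266 0.0618 0.1128] len 0.0331809046954304 tip [0.6649 0.0971 0.078 ] dist tip->line ends 0.02943006420320793 0.06260618991997012 p [ 0.6035  0.5709 -0.5567] ang in dial frame 166.04962362554792
bar centre top [0.6456 0.0788 0.0958] -> foot at console normal .047a: [0.6322 0.0554 0.0573] base pred [0.6338 0.0505 0.065 ] otherend [0.6115 0.035  0.1343]
ring centre [0.6347 0.0625 0.0574] R 0.04356370403939645 rms mm 0.5243322825125536
ring centre [0.6322 0.0618 0.0684] R 0.04311096049299215 rms mm 0.5188830659587667
ring centre [0.6296 0.0611 0.0795] R 0.04265821694681965 rms mm 0.5134338494050412
```

Everything fits now. The white line runs from the bar's centre to its uphill end, the pointer is about 14° clockwise of "up" in the dial's own frame, so q≈2.86. That needs about 164° anticlockwise about a. I'll compute the tool pose.

```bash
cat >> h.py <<'E'
yaw=np.arctan2(xm[1],xm[0])
M=(Ro.from_euler("z",2*yaw)*Ro.from_euler("y",-35,degrees=True)).as_matrix(); a=M[:,2];u2=M[:,0];v2=M[:,1]
foot=np.array([.632,.055,.064])
def rel(Rt):  # world rotvec deg from current tool
    return np.degrees((Rt*Ro.from_rotvec(r.sense()["ee_rot"]).inv()).as_rotvec())
E
python3 - <<'E'
from h import *
np.set_printoptions(precision=3,suppress=True)
s=r.sense(); print("q",s["joint_positions"],s["eef_pos"])
p=np.array([.6035,.5709,-.5567]); p-=a*(a@p); p/=np.linalg.norm(p); w=np.cross(a,p)
for sg in(1,-1):
    y=-a; z=sg*w; x=np.cross(y,z); Rt=Ro.from_matrix(np.c_[x,y,z])
    print(sg,"z",z,"rel",rel(Rt),np.linalg.norm(rel(Rt)),"rotvec",Rt.as_rotvec())
    # tilt-only: minimal rotation -z -> -a, twist remaining about tool y
    tilt=Ro.align_vectors([-a],[[0,0,-1.]])[0]
    ax=np.cross([0,0,1],a); tilt=Ro.from_rotvec(ax/np.linalg.norm(ax)*np.radians(35))
    R1=tilt*Ro.from_rotvec(s["ee_rot"]); tw=(R1.inv()*Rt).as_rotvec(); print("  tilt",np.degrees(tilt.as_rotvec()),"twist about tool y deg",np.degrees(tw))
for h in(.15,.022): print("TCP at h",h,foot+h*a)
E
```

```text
q [ 0.054  0.508 -0.417  1.577  0.223  1.101 -1.584] [0.658 0.097 0.215]
1 z [-0.745  0.653 -0.138] rel [ -31.746  -36.242 -150.348] 157.87946401697903 rotvec [-1.816 -0.232  1.055]
  tilt [-30.397  17.351   0.   ] twist about tool y deg [  0.206 156.819  -0.072]
-1 z [ 0.745 -0.653  0.138] rel [-26.538  23.397  22.428] 41.889265017930626 rotvec [-1.289  1.457 -2.218]
  tilt [-30.397  17.351   0.   ] twist about tool y deg [ -0.052 -23.181  -0.148]
TCP at h 0.15 [0.675 0.13  0.187]
TCP at h 0.022 [0.638 0.066 0.082]
```

>>> {"fn": "step_arm", "kwargs": {"moves": [[-4.4,3.9,3.7,3,6,0,34],[-8.8,7.8,7.4,6,12,0,34],[-13.2,11.7,11.1,9,18,0,34],[-17.6,15.6,14.8,12,24,-9,34],[-22,19.5,18.5,15,30,-18,34],[-26.5,23.4,22.4,17,33,-28,34],[-26.5,23.4,22.4,17,33,-28,34],[-26.5,23.4,22.4,17,33,-28,34]]}}

```text
time: 5.12
eef_pos: [0.6732, 0.1314, 0.1802]
ee_rot: [-1.297, 1.457, -2.216]
force: [0.2, -0.3, 0.5]
opening: 0.398
```

Run:
```python
from h import *
np.set_printoptions(precision=3,suppress=True)
s=r.sense(); R=Ro.from_rotvec(s["ee_rot"]).as_matrix(); print("q",s["joint_positions"],s["eef_pos"],"open",s["opening"]); print(R)
d=s["eef_pos"]-foot; print("along a",d@a,"perp",d-a*(d@a),"angle y",np.degrees(np.arccos(-a@R[:,1])))
print("to h=.022 shift mm",1e3*(foot+.022*a-s["eef_pos"]))
```

```text
q [-0.265  0.842 -0.333  1.192  0.523  1.713 -1.401] [0.673 0.131 0.18 ] open 0.3979028288285821
[[-0.6   -0.288  0.746]
 [-0.571 -0.499 -0.652]
 [ 0.561 -0.817  0.135]]
along a 0.1449503782389533 perp [-0.     0.004 -0.003] angle y 0.2719347720205004
to h=.022 shift mm [-34.916 -65.416 -98.195]
```

>>> {"fn": "step_arm", "kwargs": {"moves": [[0,0,0,-9,-17,-25,34],[0,0,0,-18,-34,-50,34],[0,0,0,-26,-49,-73,34],[0,0,0,-28,-53,-79,34],[0,0,0,-30,-56,-84,34],[0,0,0,-30,-56,-84,34]]}}

```text
time: 5.62
eef_pos: [0.6447, 0.0722, 0.1005]
ee_rot: [-1.287, 1.46, -2.221]
force: [-0.6, 1.1, 0.3]
opening: 0.4
```

>>> {"fn": "step_arm", "kwargs": {"moves": [[0,0,0,-2,-2,-5,34],[0,0,0,-3,-4,-10,34],[0,0,0,-5,-6,-14,34],[0,0,0,-6,-6,-17,34],[0,0,0,-6,-6,-17,34]]}}

```text
time: 6.03
eef_pos: [0.6378, 0.0674, 0.0817]
ee_rot: [-1.292, 1.458, -2.219]
force: [-0.3, -0.2, -0.0]
opening: 0.396
```

Run:
```python
from h import *
im=imaging.grab_frame("top");cv2.imwrite("pics/top2.png",im); sd=imaging.grab_frame("side");cv2.imwrite("pics/side2.png",sd)
f=lambda a:np.clip(a.astype(float)*1.4+20,0,255).astype(np.uint8)
A=cv2.resize(im[165:265,230:330],None,fx=4,fy=4,interpolation=2);B=cv2.resize(sd[160:260,290:390],None,fx=4,fy=4,interpolation=2)
cv2.imwrite("pics/c6.png",f(np.hstack([A,B])))
```

```text
(no output)
```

View pics/c6.png

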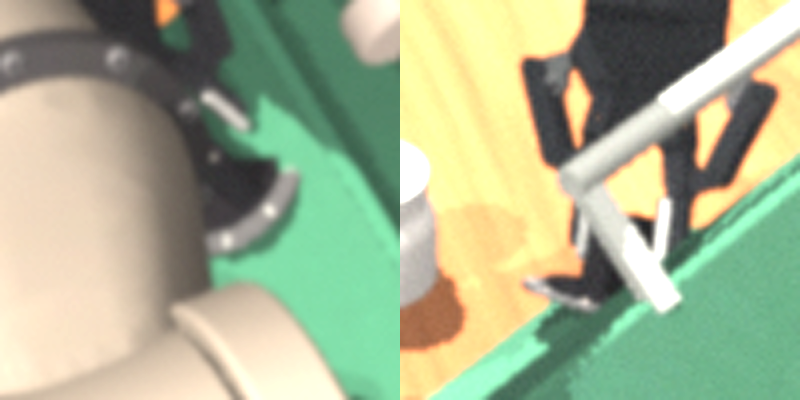

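The fingers straddle the bar: the pads show at crop (580,235) and (662,225) with the bar between them. Close.

>>> {"fn": "step_arm", "kwargs": {"moves": [[0,0,0,0,0,0,20],[0,0,0,0,0,0,8],[0,0,0,0,0,0,8],[0,0,0,0,0,0,8],[0,0,0,0,0,0,8],[0,0,0,0,0,0,8]], "squeeze": 30}}

```text
time: 6.63
eef_pos: [0.6359, 0.0702, 0.0822]
ee_rot: [-1.296, 1.463, -2.214]
force: [-6.4, 4.6, 2.7]
opening: 0.2
```

>>> {"fn": "step_arm", "kwargs": {"moves": [[0,0,0,-2,2,0,8],[2,3.5,5.7,-2,2,0,8],[4,7,11.4,-2,2,0,8],[6,10.5,17.2,-2,2,0,8],[8,14,22.9,-2,2,0,8],[9.9,17.4,28.7,-2,2,0,8],[9.9,17.4,28.7,-2,2,0,8]], "squeeze": 40}}

```text
time: 7.22
eef_pos: [0.6356, 0.0703, 0.0824]
ee_rot: [-1.756, 1.204, -1.592]
force: [-2.8, 3.8, 2.3]
opening: 0.193
```

Run:
```python
from h import *
np.set_printoptions(precision=3,suppress=True)
s=r.sense(); R=Ro.from_rotvec(s["ee_rot"]).as_matrix()
print("q",s["joint_positions"],"torque",s["torque"],"along a",s["torque"]@a); print(R)
```

```text
q [-0.119  0.876 -0.453  1.41   0.636  1.533 -0.896] torque [ 1.224  0.891 -0.83 ] along a 0.11176135532002567
[[-0.062 -0.286  0.956]
 [-0.842 -0.499 -0.204]
 [ 0.536 -0.818 -0.21 ]]
```

>>> {"fn": "step_arm", "kwargs": {"moves": [[2,3.5,5.7,0,1,0,8],[4,7,11.5,0,1,0,8],[6,10.5,17.2,0,1,0,8],[8,13.9,22.9,0,1,0,8],[10,17.4,28.7,0,1,0,8],[11.9,20.9,34.4,0,1,0,8],[13.9,24.4,40.1,0,1,0,8],[15.9,27.9,45.9,0,1,0,8],[17.9,31.4,51.6,0,1,0,8],[19.9,34.9,57.3,0,1,0,8],[19.9,34.9,57.3,0,1,0,8]]}}

```text
time: 8.13
eef_pos: [0.6359, 0.07, 0.0823]
ee_rot: [-2.125, 0.552, -0.275]
force: [-3.4, -0.4, 1.1]
opening: 0.177
```

Run:
```python
from h import *
np.set_printoptions(precision=3,suppress=True)
s=r.sense(); R=Ro.from_rotvec(s["ee_rot"]).as_matrix()
print("q",s["joint_positions"],"torque",s["torque"],"along a",s["torque"]@a)
z=R[:,2]; print("tool z angle in dial frame",np.degrees(np.arctan2(z@v2,z@u2)))
```

```text
q [ 0.008  0.935 -0.683  1.4    0.777  1.627  0.23 ] torque [ 0.875  0.459 -0.484] along a 0.08068026082300872
tool z angle in dial frame -178.98316020417235
```

>>> {"fn": "step_arm", "kwargs": {"moves": [[2,3.5,5.7,0,0,0,8],[4,7,11.5,0,0,0,8],[6,10.5,17.2,0,0,0,8],[8,13.9,22.9,0,0,0,8],[10,17.4,28.7,0,0,0,8],[11.9,20.9,34.4,0,0,0,8],[13.9,24.4,40.1,0,0,0,8],[15.3,26.9,44.2,0,0,0,8],[15.9,27.9,45.9,0,0,0,8],[15.9,27.9,45.9,0,0,0,8]]}}

```text
time: 8.97
eef_pos: [0.6377, 0.0712, 0.0822]
ee_rot: [-1.959, -0.033, 0.725]
force: [2.2, 4.1, -1.2]
opening: 0.181
```

```bash
cat > st.py <<'E'
from h import *
np.set_printoptions(precision=3,suppress=True)
s=r.sense(); R=Ro.from_rotvec(s["ee_rot"]).as_matrix()
print("t",s["time"],"q",s["joint_positions"],"F",s["force"],"torque",s["torque"],"along a",s["torque"]@a,"open",s["opening"])
z=R[:,2]; print("pointer deg (stop 150)",(np.degrees(np.arctan2(z@v2,z@u2))-90)%360, "tool y vs -a",np.degrees(np.arccos(-a@R[:,1])))
E
python3 st.py
```

```text
t 8.9667 q [ 0.091  0.995 -0.851  1.392  0.882  1.704  1.139] F [ 2.166  4.064 -1.209] torque [ 2.219 -1.207 -1.485] along a -1.186997966599901 open 0.18108100749815523
pointer deg (stop 150) 146.53412955490808 tool y vs -a 0.4097754202726838
```

>>> {"fn": "step_arm", "kwargs": {"moves": [[0.6,1,1.6,0,0,0,8],[0.9,1.5,2.5,0,0,0,8],[0.9,1.5,2.5,0,0,0,8],[0.9,1.5,2.5,0,0,0,8]]}}

```text
time: 9.3
eef_pos: [0.6379, 0.0713, 0.0821]
ee_rot: [-1.94, -0.065, 0.774]
force: [2.1, 4.9, -1.9]
opening: 0.179
```

```bash
python3 st.py
```

```text
t 9.3 q [ 0.095  0.998 -0.86   1.392  0.887  1.708  1.187] F [ 2.086  4.935 -1.861] torque [ 2.127 -1.922 -2.615] along a -2.494422332201042 open 0.17941590637910548
pointer deg (stop 150) 149.45003751624648 tool y vs -a 0.4607360017493896
```

Torque has risen to 2.5 N m against a fixed stop, with the pointer near the expected 150°. Release and back off along the axis.

>>> {"fn": "step_arm", "kwargs": {"moves": [[0,0,0,0,0,0,20],[0,0,0,0,0,0,32],[0,0,0,0,0,0,32],[0,0,0,2,4,6,32],[0,0,0,6,10,16,32],[0,0,0,14,25,41,32],[0,0,0,25,45,74,32],[0,0,0,36,64,105,32],[0,0,0,45,80,135,32],[0,0,0,45,90,170,32],[0,0,0,45,90,170,32]]}}

```text
time: 10.22
eef_pos: [0.683, 0.1645, 0.2617]
ee_rot: [-1.941, -0.076, 0.776]
force: [-0.1, 0.2, 0.9]
opening: 0.374
```

Run:
```python
from h import *
np.set_printoptions(precision=3,suppress=True)
im=imaging.grab_frame("top");cv2.imwrite("pics/top3.png",im); sd=imaging.grab_frame("side");cv2.imwrite("pics/side3.png",sd)
s=r.sense(); print(s["joint_positions"],s["eef_pos"]); print(Ro.from_rotvec(s["ee_rot"]).as_matrix())
f=lambda a:np.clip(a.astype(float)*1.4+20,0,255).astype(np.uint8)
A=cv2.resize(im[140:340,200:400],None,fx=2,fy=2,interpolation=2);B=cv2.resize(sd[130:330,230:430],None,fx=2,fy=2,interpolation=2)
cv2.imwrite("pics/c7.png",f(np.hstack([A,B])))
# plan: tool down, z along machine x (across handle)
q=.765
for q in (.765,.6,.4,.2,0): 
    ph=np.arctan2(.0575,.213)+q; print(q,"handle mid",W((.098-.2206*np.cos(ph),0,.1+.2206*np.sin(ph))))
```

```text
[-0.199  0.85  -0.574  1.058  0.645  1.91   1.407] [0.682 0.162 0.256]
[[ 0.789 -0.276 -0.549]
 [ 0.372 -0.498  0.784]
 [-0.49  -0.822 -0.29 ]]
0.765 handle mid [ 0.614 -0.075  0.289]
0.6 handle mid [ 0.6   -0.05   0.268]
0.4 handle mid [ 0.584 -0.024  0.236]
0.2 handle mid [ 0.572 -0.003  0.199]
0 handle mid [0.565 0.01  0.157]
```

View pics/c7.png

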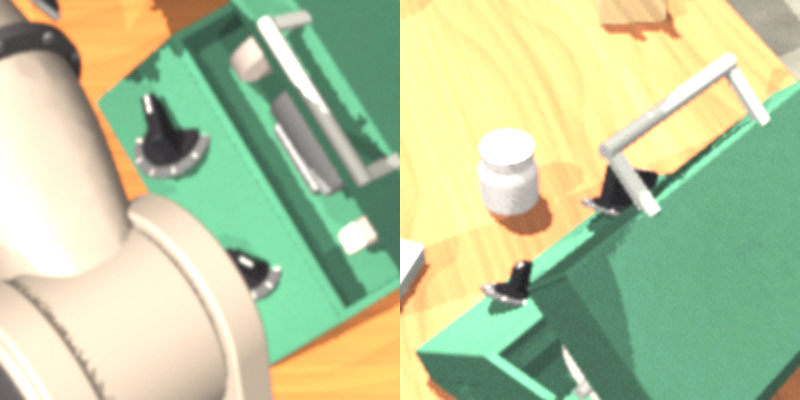

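The top view shows the large dial's pointer turned round to the upper left while its skirt stayed put. The small dial, the tin and the block look unmoved. Next is the hood.

Run:
```python
from h import *
np.set_printoptions(precision=3,suppress=True)
y=np.array([0,0,-1.]);z=-xm;Rt=Ro.from_matrix(np.c_[np.cross(y,z),y,z]); print("rel",rel(Rt),np.linalg.norm(rel(Rt)))
e=r.sense()["eef_pos"]; print("shift to handle+100",1e3*(np.array([.614,-.075,.389-.0187])-e))
im=cv2.imread("pics/top3.png"); x0,y0=262,180
g=im[y0:y0+30,x0:x0+25].min(2).astype(float)
print(im[y0:y0+30,x0:x0+25].min(2)[2:20:1,4:20])
```

```text
rel [ 30.303 -16.89   -0.221] 34.692895421848455
shift to handle+100 [ -67.655 -237.383  114.445]
[[ 69  67  64  65  67  69  71  71  69  69  75  75  74  75  77  78]
 [ 69  69  68  70  69  70  69  70  70  71  73  76  77  77  79  78]
 [ 69  68  70  69  69  68  69  69  69  69  71  74  75  77  78  79]
 [ 69  69  69  71  70  70  71  72  67  64  65  69  74  77  77  79]
 [ 70  70  71  70  70  74  84  86  73  57  56  62  69  75  76  75]
 [ 69  70  69  69  69  83 113 122  92  53  42  47  62  69  68  70]
 [ 69  70  68  68  67  91 135 152 114  59  34  36  48  56  55  58]
 [ 69  69  69  66  61  85 142 175 137  69  34  25  31  40  43  47]
 [ 71  69  68  65  58  75 134 175 145  81  38  26  22  27  35  38]
 [ 70  69  68  67  59  66 114 157 144  91  44  25  20  18  28  36]
 [ 70  69  70  69  62  63  96 143 150 106  52  29  20  15  19  29]
 [ 70  70  70  70  65  60  86 142 167 126  62  30  18  13  16  22]
 [ 69  70  69  70  67  59  77 138 176 141  75  37  21  16  17  19]
 [ 70  70  70  71  66  57  67 118 156 130  73  39  25  17  14  16]
 [ 69  70  71  70  66  58  56  81 106  90  55  36  25  19  14  14]
 [ 69  70  70  69  69  61  49  50  54  50  38  33  27  20  16  12]
 [ 69  70  70  70  68  62  49  39  36  35  32  31  28  19  14  12]
 [ 69  70  70  70  70  63  51  38  34  30  34  33  28  22  15  12]]
```

>>> {"fn": "step_arm", "kwargs": {"moves": [[6,-3.4,0,0,0,30,60],[12,-6.8,0,0,-10,65,60],[18,-10,0,0,-25,95,60],[24,-13.5,0,-10,-50,114,60],[30.3,-16.9,0,-20,-85,114,60],[30.3,-16.9,0,-30,-120,114,60],[30.3,-16.9,0,-40,-155,114,60],[30.3,-16.9,0,-52,-190,114,60],[30.3,-16.9,0,-62,-222,114,60],[30.3,-16.9,0,-68,-237,114,60],[30.3,-16.9,0,-68,-237,114,60],[30.3,-16.9,0,-68,-237,114,60]]}}

```text
time: 11.32
eef_pos: [0.6123, -0.0778, 0.3655]
ee_rot: [-1.53, -0.41, 0.42]
force: [0.1, 0.9, -0.6]
opening: 0.7
```

Run:
```python
from h import *
np.set_printoptions(precision=3,suppress=True)
c=np.array([.6441,.0783,.1016])
def hit(px):
    o,d=ray("top",px); return o+d*(a@(c-o))/(a@d)
A1,A2=hit((272.6,186)),hit((274.2,195.2)); p=A1-A2
print("pointer angle",np.degrees(np.arctan2(p@v2,p@u2)),"len",np.linalg.norm(p))
s=r.sense(); print(s["joint_positions"],s["eef_pos"]); print(Ro.from_rotvec(s["ee_rot"]).as_matrix())
print("to grasp",1e3*(np.array([.614,-.075,.289-.0187])-s["eef_pos"]))
```

```text
pointer angle 136.55618331119504 len 0.024820945608483323
[ 0.595  0.393 -0.786  1.477  0.279  1.393  1.896] [ 0.612 -0.078  0.365]
[[ 0.863 -0.006 -0.505]
 [ 0.505 -0.001  0.863]
 [-0.006 -1.     0.003]]
to grasp [  1.662   2.756 -95.166]
```

Run:
```python
from h import *
np.set_printoptions(precision=3,suppress=True)
def line(f,x0,y0,x1,y1):
    g=cv2.imread(f)[y0:y1,x0:x1].min(2).astype(float); m=g>100
    m=cv2.morphologyEx(m.astype(np.uint8),cv2.MORPH_DILATE,np.ones((3,3)))>0
    ys,xs=np.where(m); w=np.clip(g[ys,xs]-60,0,None); P=np.c_[xs+x0,ys+y0].astype(float)
    mu=(w[:,None]*P).sum(0)/w.sum(); ev,V=np.linalg.eigh(np.cov((P-mu).T,aweights=w)); d=V[:,1]; L=np.sqrt(12*ev[1])/2
    return mu-d*L,mu+d*L
def hit(px,c,ax):
    o,d=ray("top",px); return o+d*(ax@(c-o))/(ax@d)
for dy in(0,-4,4):
  ya=yaw+np.radians(dy)/2
  N=(Ro.from_euler("z",2*ya)*Ro.from_euler("y",-35,degrees=True)).as_matrix()
  res=[]
  for f,b in(("pics/top0.png",(273,195,288,209)),("pics/top3.png",(268,183,279,199))):
    e=line(f,*b); A,B=[hit(p,foot+.047*N[:,2],N[:,2]) for p in e]
    for E in (A,B): pass
    # far end from axis = pointer end
    c=foot+.047*N[:,2]; F_,G=(A,B) if np.linalg.norm(A-c)>np.linalg.norm(B-c) else (B,A)
    p=F_-G; res.append(np.degrees(np.arctan2(p@N[:,1],p@N[:,0])))
    if dy==0: print(f,np.array(e),"ends rel centre (u,v) mm",[np.round([1e3*(q-c)@N[:,0],1e3*(q-c)@N[:,1]],1) for q in(G,F_)])
  print("dyaw",dy,"angles",res,"turned",res[1]-res[0])
```

```text
pics/top0.png [[283.121 204.31 ]
 [276.46  198.605]] ends rel centre (u,v) mm [array([ 2. , -1.9]), array([26.5, -7.9])]
pics/top3.png [[272.3   186.439]
 [274.411 195.918]] ends rel centre (u,v) mm [array([-7.1,  1.8]), array([-26.7,  19. ])]
dyaw 0 angles [np.float64(-13.758998705636257), np.float64(138.87851897913757)] turned 152.63751768477383
dyaw -4 angles [np.float64(-10.487018585586585), np.float64(142.85095579949294)] turned 153.33797438507952
dyaw 4 angles [np.float64(-17.053334106270498), np.float64(134.7886502590585)] turned 151.84198436532898
```

The pointer turned about 153° by picture and about 158° by tool. The torque rise to 2.5 N m, against 0.12 N m drag, with almost no net force shows the end stop. Now straddle the handle bar.

>>> {"fn": "step_arm", "kwargs": {"moves": [[0,0,0,1,2,-25,60],[0,0,0,2,3,-50,60],[0,0,0,2,3,-70,60],[0,0,0,2,3,-80,60],[0,0,0,2,3,-90,60],[0,0,0,2,3,-92,60],[0,0,0,2,3,-92,60]]}}

```text
time: 11.9
eef_pos: [0.6153, -0.073, 0.2742]
ee_rot: [-1.529, -0.413, 0.421]
force: [0.2, 0.3, 0.2]
opening: 0.705
```

>>> {"fn": "step_arm", "kwargs": {"moves": [[0,0,0,0,0,0,40],[0,0,0,0,0,0,25],[0,0,0,0,0,0,15],[0,0,0,0,0,0,8],[0,0,0,0,0,0,8],[0,0,0,0,0,0,8],[0,0,0,0,0,0,8]], "squeeze": 20}}

```text
time: 12.48
eef_pos: [0.6147, -0.0704, 0.276]
ee_rot: [-1.527, -0.415, 0.421]
force: [-5.8, 5.8, 5.9]
opening: 0.148
```

The bar is gripped (opening ≈ 14 mm). Follow the arc slowly.

>>> {"fn": "step_arm", "kwargs": {"moves": [[0,0,0,-4,6,-5,8],[0,0,0,-7,12,-10,8],[0,0,0,-11,18,-15,8],[0,0,0,-14,25,-21,8],[0,0,0,-17,30,-27,8],[0,0,0,-21,36,-34,8],[0,0,0,-24,41,-40,8],[0,0,0,-27,46,-46,8],[0,0,0,-30,51,-53,8],[0,0,0,-30,51,-53,8]]}}

```text
time: 13.32
eef_pos: [0.5843, -0.0191, 0.2219]
ee_rot: [-1.527, -0.416, 0.422]
force: [-3.3, 7.3, 0.8]
opening: 0.153
```

>>> {"fn": "step_arm", "kwargs": {"moves": [[0,0,0,-3,5,-8,8],[0,0,0,-6,11,-17,8],[0,0,0,-9,16,-27,8],[0,0,0,-12,21,-37,8],[0,0,0,-14,25,-45,8],[0,0,0,-16,28,-53,8],[0,0,0,-17,31,-61,8],[0,0,0,-18,33,-69,8],[0,0,0,-19,34,-75,8],[0,0,0,-19,34,-79,8],[0,0,0,-19,34,-79,8]]}}

```text
time: 14.23
eef_pos: [0.5639, 0.0154, 0.1419]
ee_rot: [-1.525, -0.413, 0.424]
force: [-6.0, 9.0, -2.6]
opening: 0.153
```

Handle height is nearly closed (grasp point ≈ 0.161, expected 0.157). Press down gently until it stops.

>>> {"fn": "step_arm", "kwargs": {"moves": [[0,0,0,0,-2,-2,8],[0,0,0,0,-2,-4,8],[0,0,0,0,-2,-6,8],[0,0,0,0,-2,-8,8],[0,0,0,0,-2,-10,8],[0,0,0,0,-2,-12,8],[0,0,0,0,-2,-12,8]]}}

```text
time: 14.82
eef_pos: [0.5653, 0.0172, 0.1345]
ee_rot: [-1.523, -0.419, 0.422]
force: [-17.7, 13.2, 29.8]
opening: 0.157
```

The hood is stopped with 30 N upward reaction, so it is closed. Open in place, then lift away and check.

>>> {"fn": "step_arm", "kwargs": {"moves": [[0,0,0,0,0,0,15],[0,0,0,0,0,0,25],[0,0,0,0,0,0,34],[0,0,0,0,0,0,34],[0,0,0,0,0,3,34],[0,0,0,0,0,15,34],[0,0,0,0,0,40,34],[0,0,0,0,0,75,34],[0,0,0,0,0,110,34],[0,0,0,0,0,145,34],[0,0,0,0,0,180,34]]}}

```text
time: 15.73
eef_pos: [0.566, 0.0092, 0.313]
ee_rot: [-1.53, -0.413, 0.419]
force: [0.7, -0.5, 0.5]
opening: 0.395
```

>>> {"fn": "step_arm", "kwargs": {"moves": [[0,0,0,-20,-36,0,34],[0,0,0,-40,-72,0,34],[0,0,0,-60,-108,0,34],[0,0,0,-80,-144,0,34],[0,0,0,-98,-180,0,34],[0,0,0,-116,-216,0,34],[0,0,0,-134,-252,0,34],[0,0,0,-150,-288,0,34],[0,0,0,-150,-324,0,34],[0,0,0,-150,-360,0,34],[0,0,0,-150,-395,0,34],[0,0,0,-150,-430,0,34],[0,0,0,-150,-430,0,34]]}}

```text
time: 16.82
eef_pos: [0.4133, -0.4287, 0.3102]
ee_rot: [-1.534, -0.405, 0.413]
force: [-1.3, -0.3, -0.3]
opening: 0.397
```

Run:
```python
from h import *
np.set_printoptions(precision=3,suppress=True)
im=imaging.grab_frame("top");cv2.imwrite("pics/top4.png",im); sd=imaging.grab_frame("side");cv2.imwrite("pics/side4.png",sd)
s=r.sense(); print(s["eef_pos"],s["force"],s["joint_positions"])
A=cv2.resize(im[150:350,200:400],None,fx=2,fy=2,interpolation=2);B=cv2.resize(sd[130:330,190:390],None,fx=2,fy=2,interpolation=2)
f=lambda a:np.clip(a.astype(float)*1.4+20,0,255).astype(np.uint8)
o=np.hstack([f(A),f(B)])
cl=[W((-.115,y,.157)) for y in(-.07,.07)]
pt=(proj("top",cl)-[200,150])*2; ps=(proj("side",cl)-[190,130])*2
for p in pt: cv2.circle(o,tuple(int(v) for v in p),3,(0,0,255),1)
for p in ps: cv2.circle(o,(int(p[0])+400,int(p[1])),3,(0,0,255),1)
cv2.imwrite("pics/c8.png",o)
```

```text
[ 0.416 -0.422  0.31 ] [ 0.472  0.862 -0.133] [ 1.156  0.339 -0.604  1.628  0.203  1.241  2.611]
```

View pics/c8.png

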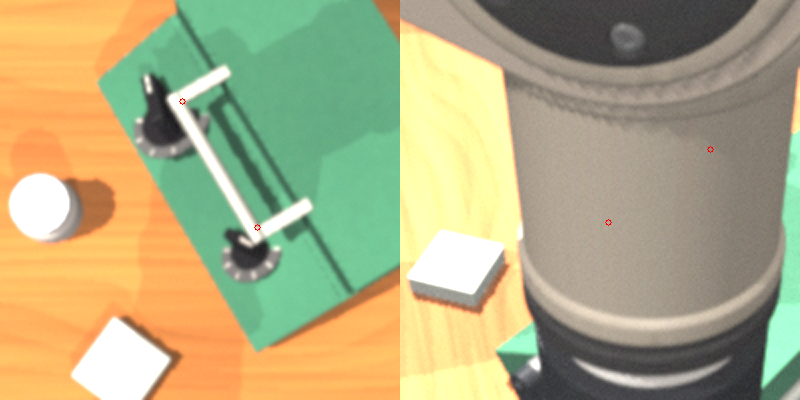

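The hood is down and the handle lies within a few mm of its predicted closed position. The bystanders and the small dial look unmoved. Clear the side view to measure the handle height.

>>> {"fn": "step_arm", "kwargs": {"moves": [[0,0,0,-20,-30,0,34],[0,0,0,-40,-60,0,34],[0,0,0,-60,-90,-10,34],[0,0,0,-80,-120,-20,34],[0,0,0,-100,-150,-40,34],[0,0,0,-125,-175,-60,34],[0,0,0,-150,-195,-80,34],[0,0,0,-150,-195,-80,34],[0,0,0,-150,-195,-80,34]]}}

```text
time: 17.67
eef_pos: [0.2638, -0.6157, 0.2291]
ee_rot: [-1.528, -0.41, 0.417]
force: [-0.1, 0.1, -0.1]
opening: 0.399
```

Run:
```python
from h import *
np.set_printoptions(precision=3,suppress=True)
im=imaging.grab_frame("top");cv2.imwrite("pics/top5.png",im); sd=imaging.grab_frame("side");cv2.imwrite("pics/side5.png",sd)
o=np.hstack([cv2.resize(im[170:290,255:355],None,fx=4,fy=4,interpolation=2),cv2.resize(sd[170:290,265:365],None,fx=4,fy=4,interpolation=2)])
cv2.imwrite("pics/c9.png",np.clip(o.astype(float)*1.3+20,0,255).astype(np.uint8))
s=r.sense(); print(s["eef_pos"],s["force"])
for d in (0,.03,.06): print(d,[(proj(n,[W((.098-.2206*np.cos(.2637+d),y,.1+.2206*np.sin(.2637+d))) for y in(-.069,.069)])-b)*4+[off,0] for n,b,off in(("top",[255,170],0),("side",[265,170],400))])
```

```text
[ 0.268 -0.615  0.231] [0.111 0.753 0.214]
0 [array([[293.234, 373.003],
       [145.689, 125.168]]), array([[518.993, 283.161],
       [719.04 , 138.995]])]
0.03 [array([[296.861, 369.442],
       [148.329, 120.149]]), array([[521.5  , 274.064],
       [722.473, 129.862]])]
0.06 [array([[300.885, 365.642],
       [151.357, 114.898]]), array([[524.363, 265.144],
       [726.254, 120.882]])]
```

View pics/c9.png

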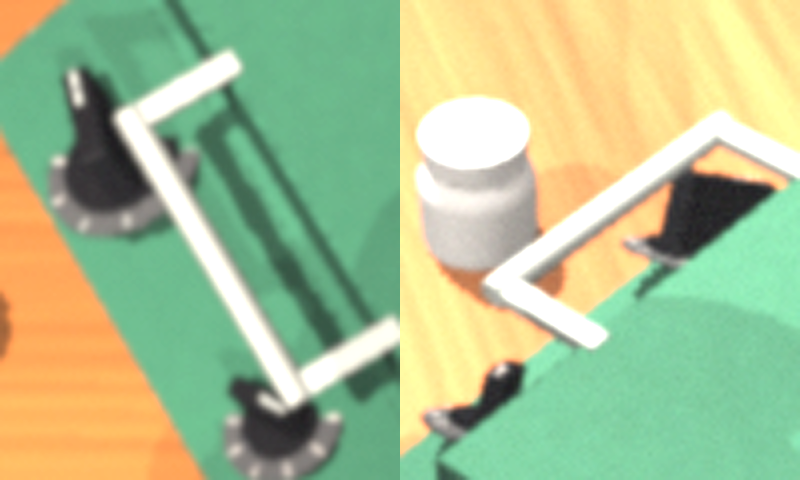

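Run:
```python
from h import *
np.set_printoptions(precision=4,suppress=True)
F=np.array([xm,ym,zm])
t=lambda u,v:(255+u/4-.4,170+v/4-.4); s=lambda u,v:(265+(u-400)/4-.4,170+v/4-.4)
for n,A,B in(("near",t(292,391),s(498,283)),("far",t(127,118),s(722,122))): X,e=tri(A,B); print(n,F@(X-O),e)
# same check for the fixed machine: tin/dial unaffected; hood angle from open measurement: hinge offset
def line(f,x0,y0,x1,y1):
    g=cv2.imread(f)[y0:y1,x0:x1].min(2).astype(float); m=cv2.dilate((g>100).astype(np.uint8),np.ones((3,3)))>0
    ys,xs=np.where(m); w=np.clip(g[ys,xs]-60,0,None); P=np.c_[xs+x0,ys+y0].astype(float)
    mu=(w[:,None]*P).sum(0)/w.sum(); ev,V=np.linalg.eigh(np.cov((P-mu).T,aweights=w)); return mu,V[:,1]
print(line("pics/top3.png",268,183,279,199),line("pics/top5.png",268,183,279,199))
d=cv2.absdiff(cv2.imread("pics/top0.png"),cv2.imread("pics/top5.png")).max(2)
for nm,b in(("tin",(203,235,242,273)),("block",(234,306,289,360)),("bar",(445,178,490,212)),("small dial",(310,258,345,292))): print(nm,"max diff",d[b[1]:b[3],b[0]:b[2]].max(),"mean",d[b[1]:b[3],b[0]:b[2]].mean())
```

```text
near [-0.1207 -0.0758  0.1599] 0.0017221780583734443
far [-0.1212  0.077   0.1609] 0.0005793281634177536
(array([273.3553, 191.178 ]), array([0.2174, 0.9761])) (array([273.3729, 191.2671]), array([0.2133, 0.977 ]))
tin max diff 10 mean 6.111336032388664
block max diff 19 mean 7.847474747474747
bar max diff 143 mean 18.604575163398692
small dial max diff 184 mean 26.94033613445378
```

```bash
python3 -c "
from plant import r
print(r.hand_in(), r.sense()['time'])"
```

```text
the job is handed in; nothing more can be done
the job is handed in; nothing more can be done
```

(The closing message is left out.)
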